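Unlock and open the wide control box

ROBOT

A 7-joint arm with a two-finger parallel gripper is mounted at the origin on a cart in front of the work surface, level with it; the furniture and walls round the work are solid. World frame = base frame: x ahead of the robot, y to its left, z up, the work surface at z = 0. Lengths are in m, angles in rad, forces in N, time in s.
With the tool pointing down it reaches from about 0.4 to 0.875 m from the base axis. Payload 19.3 kg.
Tool frame: the origin (TCP) lies at the very end of the fingers, on their centre line; the grasp point (between the pads) lies bot.tcp_to_grasp behind it (bot.tcp_to_grasp is the distance from the TCP to the grasp point, in m); z points along the fingers, y is the direction in which the jaws open and shut (so a half turn about z gives the same grasp; the last joint's range is limited). The gripper opens to 85 mm and grips with 20 to 120 N. Pads are 22 mm wide; open, the fingers measure 114 mm over their backs; the gripper's body (76 mm by 85 mm) begins 54 mm behind the grasp point. The pads swing forward as they close: fully open they stand 13 mm farther back than shut.
Start: joints at [1.269, 0.521, -0.036, 1.599, 0.021, 1.021, -0.113], TCP at [0.144, -0.608, 0.231] pointing down, gripper open.
Joint ranges: [-2.91, 2.91], [-0.3, 2.13], [-1.5, 1.42], [0.17, 2.43], [-1.26, 4.41], [0.16, 1.93], [-2.52, 2.52]. Speed limits (rad/s): [1.89, 1.89, 2.39, 2.39, 3.01, 3.01, 3.01].

INTERFACE

Orientations are given as [roll, pitch, yaw] about the fixed x, y, z axes, in that order (R = Rz(yaw) Ry(pitch) Rx(roll)).
In Python, from workcell import bot gives the robot as it stands.
- The arm moves only by the tool servo_tool, never from a script. Its argument "targets" is a list of rows, each a list of 2 entries, a list of its own where there are three numbers: the shift along the tool's x, y, z in units of 0.05 m (1.0 is 0.05 m), then the turn about the tool's z in units of 5 degrees (1.0 is 5 degrees). A call has 1 to 12 rows; each row shifts and turns the commanded pose from where the row before left it, along the tool's axes as they then stand; what a row does not reach is not made up. A row lasts 1/8 s, in which the tool goes at most 62.5 mm and 10.7 degrees, less where a joint would pass 70% of its speed; a pose out of reach is approached as far as the arm can. A call with a number of a shift or a turn outside -1 to 1 is refused whole. A call with a gripper value outside its range is refused whole. "gripper" is the opening, from -1 (shut) to 1 (fully open), so that 0 is half open, set as the call begins (left out, the last holds). The fingers move at their own pace and stop on an object; "newtons" is the grip in N (left out, the last holds). Time passes only in rows, so rows that do not move let the fingers close. It gives the time, the measured TCP pose, the force and the opening at its end, in the units of the state.
- bot.observe(): the state, without advancing time (a new reading comes with each control period).
- bot.grab_frame(name): name is "scene" or "top" or "wrist"; returns the picture (400x640x3 uint8, blue, green, red); there is no depth.
- bot.get_calibration(name): a dict with "fx", "fy", "cx", "cy" (pixels), "k1" (the pictures are not rectified: a ray, as slopes to the right and down, at radius r is drawn at 1 + k1 r^2 times it, then the intrinsics apply), "pose" (4x4, takes a point from camera to world coordinates). Camera axes: x right, y up, looking along -z (the intrinsics and any distortion apply to the point x, -y, -z); pixel columns grow to the right and rows downward; lengths in m; the calibration is good to about 2 mm. A picture is of the moment at which its call begins: read the wrist's pose just before it. get_calibration takes no time and is no camera call; for the wrist camera it gives the pose at the moment of the call.
- bot.job_done(): hands the job in, once; it reports no verdict.
The state is a dict: "clock": time; "qpos": joint angles; "qd": joint speeds; "joint_efforts": joint torques, N m; "position": TCP position; "tool_rot": TCP orientation; "force": force on the tool from outside, world axes, zero at the start; "moment": the same for the moment, N m; "grip_width": finger opening in m.
Only numpy, scipy, OpenCV 4.12 (cv2) and the standard library are available. Lean on these libraries where they do the work, as an engineer would, in place of code of your own. Each camera call takes 0.05 s, during which the arm holds its last target.

TASK

Open the wider of the two control boxes lying on the cabinet: turn the D-shaped handle on its panel a full quarter turn clockwise, seen from above, so that its cam unlocks and the handle lies parallel to the hinge, then swing the panel up about its rear hinge to well past half-way to upright and let go, so that it stands open with the handle still in the unlocked position. Leave the handle of the narrower box locked.

Things in the scene. Friction and masses are not known exactly. Their poses are not given: they have to be found in the camera images.
- wide_grip (a point): Centre of the round bar (10 mm thick) of the black U-loop handle on the wide box's panel; 103 mm above the work surface, 38 above the panel's top. Pinch across the bar from above: legs 28 mm either side leave 46 mm free, 6 mm base plate below. x along the bar; z is the turning axis through this point, up while shut. At latch angle 0, x points from the front edge straight to the hinge.
- wide_latch (a joint): Turn of the wide box's handle, rad: 0 locked (bar front to back, cam under the front lip), grows clockwise from above to the stop at 1.571, unlocked (bar parallel to the hinge). The cam holds the panel shut up to about 0.9. Starts at 0 to 0.12; light friction (0.08 N m), stays where left. Axis midway across the box, 40 mm behind its front edge.
- wide_panel (a joint): Opening of the aluminium panel (5 mm) on the fixed grey box 160 mm deep, 200 wide, 60 high, rad: 0 shut, 1.571 upright, stop 1.75. Level hinge on the rear top edge (far from the robot), 120 mm behind and 43 mm below point wide_grip while shut. Front edge rises, swings away from the robot, handle with it. Stiff: lifts with 6 N at the handle, stays where left.
- narrow_latch (a joint): Turn of the handle of the narrow box beside it (same build and handle, but only 120 mm wide), same meaning as wide_latch. Starts at 0 to 0.12 and is to be left so.

How it is judged:
By the outcome, as a careful person would: the job done as asked, in the order asked, and still so for the second after the job is handed in, with the robot touching nothing.
It also fails if it takes over 38 s, if anything falls off the work surface, if the arm or the gripper's body presses on something with over 40 N, if the wrist force passes 120 N, or if a joint passes its speed limit or range.

## Working session

There is one attempt and no reset: what is moved stays moved. The work goes in short steps, Python scripts to look and compute and a tool call to move; the robot and the scene stay as the last step left them, time stands still between calls to the robot, and variables do not carry over. Pictures are saved under pics/ and viewed, and the job is handed in when it is done.

Besides the shell and the picture viewer there is one more tool, called after "Call:" in YAML: its name, and indented under it one key for each argument. servo_tool: Moves the arm, as the interface text tells. Its arguments: {"type":"object","properties":{"targets":{"type":"array","items":{"type":"array"}},"gripper":{"type":"number"},"newtons":{"type":"number"}},"required":["targets"]}

```bash
mkdir -p pics; python3 - <<'E'
from workcell import bot
import cv2
s=bot.observe()
for k,v in s.items(): print(k,v)
print(bot.tcp_to_grasp)
for n in("scene","top","wrist"):
    c=bot.get_calibration(n); im=bot.grab_frame(n); cv2.imwrite(f"pics/{n}0.png",im); print(n,c)
E
```

```text
clock 0.0
qpos [ 1.26878899  0.52203677 -0.0362992   1.59999663  0.02120281  1.02110401
 -0.11278992]
qd [-0.00101485 -0.00112762 -0.00041143 -0.00172176  0.00145468 -0.00110013
 -0.00014181]
joint_efforts [ 1.49383754e-04 -9.27131367e+01  1.97991706e+00 -3.69933307e+01
  1.78651797e-02  8.23347014e-03  5.99324903e-05]
position [ 0.14345517 -0.60796728  0.23071595]
tool_rot [-3.14043712e+00  9.92974439e-05  2.31784306e-01]
force [0.29675404 0.24249268 1.00067396]
moment [ 0.03079477 -0.00498695 -0.01784723]
grip_width 0.08533142306331679
0.0187
scene {'fx': 364.0219410561015, 'fy': 364.0219410561015, 'cx': 319.37511127827196, 'cy': 197.56873451070922, 'k1': -0.00935809631926755, 'pose': array([[-0.42522808,  0.66530636, -0.6136355 ,  0.06091723],
       [-0.90493054, -0.32509543,  0.27461551,  0.25264299],
       [-0.01678665,  0.67207173,  0.74029575,  0.77024924],
       [ 0.        ,  0.        ,  0.        ,  1.        ]])}
top {'fx': 381.8347436697647, 'fy': 381.8347436697647, 'cx': 322.2534828039826, 'cy': 207.41716432776067, 'k1': 0.015569363643879121, 'pose': array([[ 0.00936514,  0.99955784, -0.02822105,  0.54040752],
       [-0.99954159,  0.0101701 ,  0.02851614,  0.01497343],
       [ 0.02879054,  0.02794105,  0.99919488,  0.95650814],
       [ 0.        ,  0.        ,  0.        ,  1.        ]])}
wrist {'fx': 293.15524199257123, 'fy': 293.15524199257123, 'cx': 314.014168206139, 'cy': 194.58543506242103, 'k1': 0.0021473109152397875, 'pose': array([[ 2.28283551e-01,  9.30883971e-01,  2.85204583e-01,
         2.15672731e-01],
       [-9.73594588e-01,  2.18403343e-01,  6.64346209e-02,
        -5.91581961e-01],
       [-4.46710558e-04, -2.92839569e-01,  9.56161486e-01,
         3.73574736e-01],
       [ 0.00000000e+00,  0.00000000e+00,  0.00000000e+00,
         1.00000000e+00]])}
```

View pics/scene0.png

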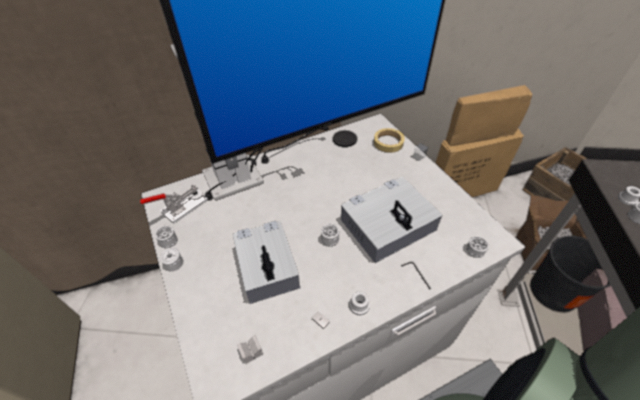

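View pics/top0.png

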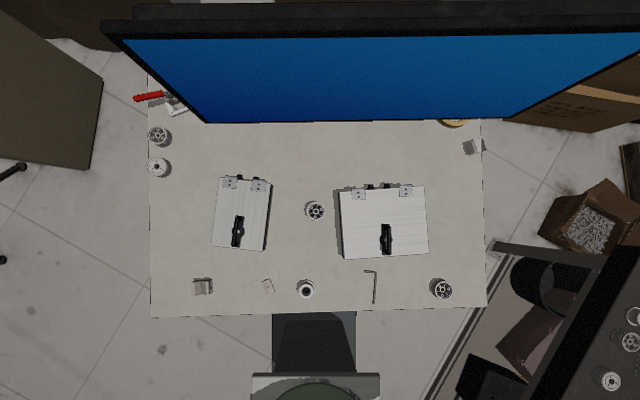

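The top view shows the wide box on the right (panel about 338–428 × 187–258, handle at about (386,240)), and the narrow one on the left with its handle at (238,232). Next I measure the wide one.

```bash
cat > h.py <<'E'
import numpy as np,cv2
def ray(c,u,v):
    d=np.array([(u-c['cx'])/c['fx'],(v-c['cy'])/c['fy']]); s=d.copy()
    for _ in range(20): s=d/(1+c['k1']*(s@s))
    P=c['pose']; w=P[:3,:3]@np.array([s[0],-s[1],-1.]); return P[:3,3],w
def onz(c,u,v,z):
    o,w=ray(c,u,v); return o+w*(z-o[2])/w[2]
def proj(c,p):
    P=c['pose']; q=P[:3,:3].T@(np.asarray(p)-P[:3,3]); s=np.array([q[0],-q[1]])/-q[2]
    s=s*(1+c['k1']*(s@s)); return s*[c['fx'],c['fy']]+[c['cx'],c['cy']]
E
python3 - <<'E'
from workcell import bot
from h import *
c=bot.get_calibration("top"); im=cv2.imread("pics/top0.png")
g=im.max(2)
x0,y0,x1,y1=330,180,435,270
sub=g[y0:y1,x0:x1]
m=(sub>185).astype(np.uint8)
cv2.imwrite("pics/topcrop.png",cv2.resize(im[170:275,190:440],None,fx=3.2,fy=3.2,interpolation=cv2.INTER_CUBIC))
sc=cv2.imread("pics/scene0.png");cv2.imwrite("pics/scenecrop.png",cv2.resize(sc[165:270,330:450],None,fx=5,fy=5,interpolation=cv2.INTER_CUBIC))
for p in [(386,240)]: print(onz(c,*p,.103))
for p in [(341,260),(429,258),(337,190),(424,186)]: print(onz(c,*p,.065))
# dark mask
k=(g[215:262,370:405]<60).astype(np.uint8); n,l,st,ce=cv2.connectedComponentsWithStats(k); print(st,ce+[370,215])
E
```

```text
[ 0.49291509 -0.15299577  0.103     ]
[ 0.44345907 -0.05531743  0.065     ]
[ 0.4495564  -0.26182071  0.065     ]
[ 0.60674632 -0.04463812  0.065     ]
[ 0.61849773 -0.24977308  0.065     ]
[[   0    0   35   47 1370]
 [  10    9   12   31  275]] [[387.2810219  237.73868613]
 [385.6        239.30181818]]
```

View pics/topcrop.png

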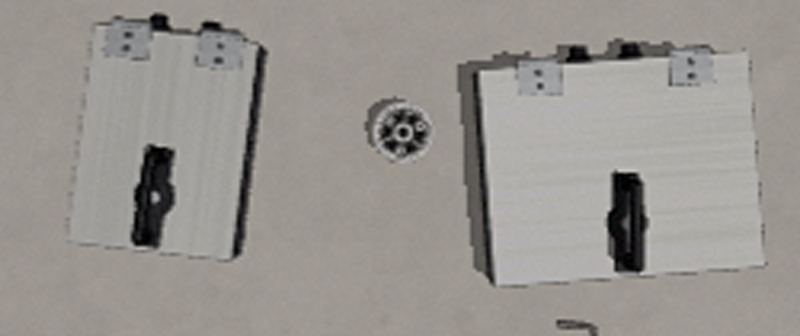

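View pics/scenecrop.png

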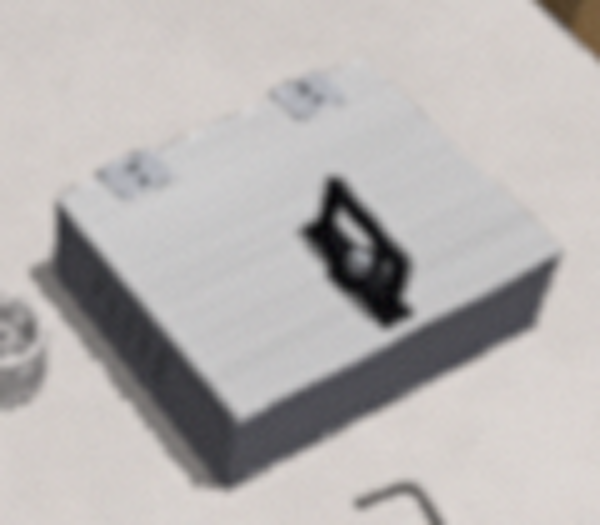

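View pics/wrist0.png

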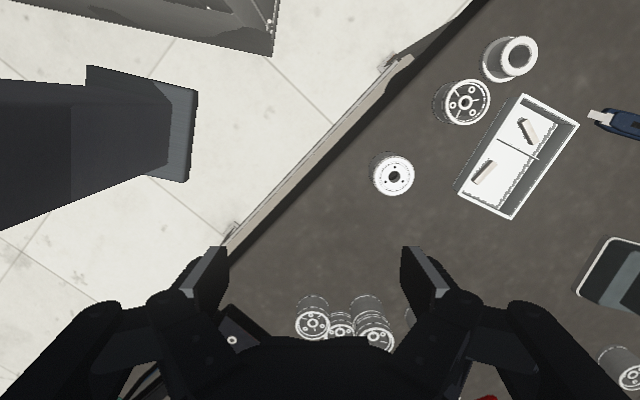

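```bash
python3 - <<'E'
from workcell import bot
from h import *
c=bot.get_calibration("top"); cs=bot.get_calibration("scene")
t={'FL':(493,285),'FR':(765,263),'RR':(748,52),'RL':(476,72)}
s={'FL':(238,418),'FR':(560,252),'RL':(62,200),'RR':(365,62)}
for nm,cc,d,k,o in(("top",c,t,3.2,(190,170)),("scene",cs,s,5,(330,165))):
    P={}
    for a,(u,v) in d.items():
        P[a]=onz(cc,(u+.5)/k-.5+o[0],(v+.5)/k-.5+o[1],.065)[:2]; print(nm,a,P[a].round(4))
    ctr=sum(P.values())/4
    f=(P['RL']+P['RR']-P['FL']-P['FR'])/2; w=(P['FR']+P['RR']-P['FL']-P['RL'])/2
    print('depth',np.hypot(*f),'width',np.hypot(*w))
    y1=np.arctan2(f[1],f[0]); y2=np.arctan2(w[1],w[0])+np.pi/2
    print('yaw',y1,y2)
    y=(y1*.16+y2*.2)/.36; x=np.array([np.cos(y),np.sin(y)])
    print('centre',ctr,'axis',ctr-x*.04,'hinge',ctr+x*.08)
# handle bar ends
for (u,v) in[(632,175),(634,268)]: print(onz(c,(u+.5)/3.2-.5+190,(v+.5)/3.2-.5+170,.103))
for (u,v) in[(335,180),(405,262)]: print(onz(cs,(u+.5)/5-.5+330,(v+.5)/5-.5+165,.103))
E
```

```text
top FL [ 0.4465 -0.0616]
top FR [ 0.4639 -0.2612]
top RR [ 0.6187 -0.2484]
top RL [ 0.6017 -0.048 ]
depth 0.15557525874783387 width 0.20068791232606262
yaw 0.08510899682245661 0.08589314489258548
centre [ 0.53270849 -0.15478448] axis [ 0.49285476 -0.1582021 ] hinge [ 0.61241595 -0.14794926]
scene FL [ 0.4433 -0.062 ]
scene FR [ 0.4586 -0.2578]
scene RL [ 0.5979 -0.0508]
scene RR [ 0.6142 -0.2467]
depth 0.15551284419996703 width 0.19648260684738017
yaw 0.07159063841438086 0.08062730025772491
centre [ 0.5284946  -0.15433262] axis [ 0.48861193 -0.15739406] hinge [ 0.60825994 -0.14820973]
[ 0.52799627 -0.15544964  0.103     ]
[ 0.46299809 -0.15712547  0.103     ]
[ 0.52196031 -0.1604283   0.103     ]
[ 0.46402838 -0.16132502  0.103     ]
```

```bash
cat >> h.py <<'E'
from scipy.spatial.transform import Rotation as Ro
def tri(c1,p1,c2,p2):
    o1,a=ray(c1,*p1);o2,b=ray(c2,*p2)
    t=np.linalg.lstsq(np.stack([a,-b],1),o2-o1,rcond=None)[0]
    A=o1+a*t[0];B=o2+b*t[1]; return (A+B)/2,np.linalg.norm(A-B)
def plan(s,goal,turn,n):
    """n rows from state s to goal TCP, total turn (units of 5deg)"""
    p=np.array(s['position']);R=Ro.from_euler('xyz',s['tool_rot'])
    d=(np.array(goal)-p)/n; out=[]
    for i in range(n):
        l=R.inv().apply(d)/.05
        out.append([[round(float(x),2)+0. for x in l],round(turn/n,3)])
        R=R*Ro.from_rotvec([0,0,np.radians(5*turn/n)])
    return out
E
python3 - <<'E'
from workcell import bot
from h import *
c=bot.get_calibration("top"); cs=bot.get_calibration("scene")
print(tri(cs,(213,160),c,(205,123)),tri(cs,(424,93),c,(524,118)))
s=bot.observe()
r=plan(s,[.46,-.155,.27],-33.6,36)
for i in 0,12,24: print(r[i:i+12])
E
```

```text
(array([0.71896974, 0.21789451, 0.22750985]), np.float64(0.0016522961880150171)) (array([ 0.74635391, -0.39226589,  0.21551686]), np.float64(0.021779514086219677))
[[[0.23, -0.2, -0.02], -0.933], [[0.24, -0.19, -0.02], -0.933], [[0.26, -0.16, -0.02], -0.933], [[0.27, -0.14, -0.02], -0.933], [[0.28, -0.12, -0.02], -0.933], [[0.29, -0.1, -0.02], -0.933], [[0.3, -0.07, -0.02], -0.933], [[0.3, -0.05, -0.02], -0.933], [[0.31, -0.02, -0.02], -0.933], [[0.31, 0.0, -0.02], -0.933], [[0.31, 0.03, -0.02], -0.933], [[0.3, 0.05, -0.02], -0.933]]
[[[0.3, 0.08, -0.02], -0.933], [[0.29, 0.1, -0.02], -0.933], [[0.28, 0.12, -0.02], -0.933], [[0.27, 0.15, -0.02], -0.933], [[0.26, 0.17, -0.02], -0.933], [[0.24, 0.19, -0.02], -0.933], [[0.23, 0.21, -0.02], -0.933], [[0.21, 0.22, -0.02], -0.933], [[0.19, 0.24, -0.02], -0.933], [[0.17, 0.26, -0.02], -0.933], [[0.15, 0.27, -0.02], -0.933], [[0.13, 0.28, -0.02], -0.933]]
[[[0.1, 0.29, -0.02], -0.933], [[0.08, 0.3, -0.02], -0.933], [[0.06, 0.3, -0.02], -0.933], [[0.03, 0.31, -0.02], -0.933], [[0.01, 0.31, -0.02], -0.933], [[-0.02, 0.31, -0.02], -0.933], [[-0.04, 0.3, -0.02], -0.933], [[-0.07, 0.3, -0.02], -0.933], [[-0.09, 0.29, -0.02], -0.933], [[-0.12, 0.28, -0.02], -0.933], [[-0.14, 0.27, -0.02], -0.933], [[-0.16, 0.26, -0.02], -0.933]]
```

Call:
servo_tool:
  targets:
    - [[0.23,-0.2,-0.02],-0.95]
    - [[0.24,-0.19,-0.02],-0.95]
    - [[0.26,-0.16,-0.02],-0.95]
    - [[0.27,-0.14,-0.02],-0.95]
    - [[0.28,-0.12,-0.02],-0.95]
    - [[0.29,-0.1,-0.02],-0.95]
    - [[0.3,-0.07,-0.02],-0.95]
    - [[0.3,-0.05,-0.02],-0.95]
    - [[0.31,-0.02,-0.02],-0.95]
    - [[0.31,0.0,-0.02],-0.95]
    - [[0.31,0.03,-0.02],-0.95]
    - [[0.3,0.05,-0.02],-0.95]
  gripper: 1

```text
clock: 1.65
position: [0.2482, -0.4563, 0.2432]
tool_rot: [-3.141, -0.0, 1.229]
force: [-0.3, 0.3, -0.0]
grip_width: 0.0854
```

```bash
python3 - <<'E'
from workcell import bot
from h import *
s=bot.observe(); print(s['clock'],s['position'],s['tool_rot'],s['qpos'])
y=s['tool_rot'][2]; turn=-np.degrees(np.pi+.03-y)/5; print(turn)
r=plan(s,[.46,-.155,.27],turn,24)
for i in 0,12: print(r[i:i+12])
E
```

```text
1.65 [ 0.24822464 -0.45630815  0.24320113] [-3.14132516e+00 -1.90025844e-04  1.22930641e+00] [ 1.20705626  0.35431581 -0.31918027  1.85000746  0.13342693  0.9583388
  0.48795842]
-22.256960925444055
[[[0.3, 0.08, -0.02], np.float64(-0.927)], [[0.29, 0.11, -0.02], np.float64(-0.927)], [[0.28, 0.13, -0.02], np.float64(-0.927)], [[0.27, 0.15, -0.02], np.float64(-0.927)], [[0.25, 0.17, -0.02], np.float64(-0.927)], [[0.24, 0.19, -0.02], np.float64(-0.927)], [[0.22, 0.21, -0.02], np.float64(-0.927)], [[0.21, 0.23, -0.02], np.float64(-0.927)], [[0.19, 0.24, -0.02], np.float64(-0.927)], [[0.17, 0.26, -0.02], np.float64(-0.927)], [[0.14, 0.27, -0.02], np.float64(-0.927)], [[0.12, 0.28, -0.02], np.float64(-0.927)]]
[[[0.1, 0.29, -0.02], np.float64(-0.927)], [[0.08, 0.3, -0.02], np.float64(-0.927)], [[0.05, 0.3, -0.02], np.float64(-0.927)], [[0.03, 0.31, -0.02], np.float64(-0.927)], [[0.0, 0.31, -0.02], np.float64(-0.927)], [[-0.02, 0.31, -0.02], np.float64(-0.927)], [[-0.05, 0.3, -0.02], np.float64(-0.927)], [[-0.07, 0.3, -0.02], np.float64(-0.927)], [[-0.1, 0.29, -0.02], np.float64(-0.927)], [[-0.12, 0.28, -0.02], np.float64(-0.927)], [[-0.14, 0.27, -0.02], np.float64(-0.927)], [[-0.16, 0.26, -0.02], np.float64(-0.927)]]
```

Call:
servo_tool:
  targets:
    - [[0.3,0.08,-0.02],-0.93]
    - [[0.29,0.11,-0.02],-0.93]
    - [[0.28,0.13,-0.02],-0.93]
    - [[0.27,0.15,-0.02],-0.93]
    - [[0.25,0.17,-0.02],-0.93]
    - [[0.24,0.19,-0.02],-0.93]
    - [[0.22,0.21,-0.02],-0.93]
    - [[0.21,0.23,-0.02],-0.93]
    - [[0.19,0.24,-0.02],-0.93]
    - [[0.17,0.26,-0.02],-0.93]
    - [[0.14,0.27,-0.02],-0.93]
    - [[0.12,0.28,-0.02],-0.93]

```text
clock: 3.15
position: [0.3542, -0.3055, 0.2552]
tool_rot: [-3.141, -0.0, 2.203]
force: [0.6, -0.1, -0.1]
grip_width: 0.0856
```

Call:
servo_tool:
  targets:
    - [[0.1,0.29,-0.02],-0.93]
    - [[0.08,0.3,-0.02],-0.93]
    - [[0.05,0.3,-0.02],-0.93]
    - [[0.03,0.31,-0.02],-0.93]
    - [[0.0,0.31,-0.02],-0.93]
    - [[-0.02,0.31,-0.02],-0.93]
    - [[-0.05,0.3,-0.02],-0.93]
    - [[-0.07,0.3,-0.02],-0.93]
    - [[-0.1,0.29,-0.02],-0.93]
    - [[-0.12,0.28,-0.02],-0.93]
    - [[-0.14,0.27,-0.02],-0.93]
    - [[-0.16,0.26,-0.02],-0.93]

```text
clock: 4.65
position: [0.4596, -0.1544, 0.2672]
tool_rot: [3.142, -0.0, -3.106]
force: [0.0, 0.1, 0.4]
grip_width: 0.0856
```

```bash
python3 - <<'E'
from workcell import bot
from h import *
import pickle
s=bot.observe(); print(s['clock'],s['position'],s['tool_rot'],s['qpos'])
c=bot.get_calibration("wrist"); im=bot.grab_frame("wrist"); cv2.imwrite("pics/wrist1.png",im); pickle.dump(c,open("w1.pkl","wb"))
print(proj(c,[.491,-.158,.103]))
E
```

```text
4.65 [ 0.45962781 -0.15442745  0.26721814] [ 3.14151604e+00 -2.57813221e-04 -3.10628311e+00] [ 0.89029261  0.35736313 -0.86929239  1.88302133  0.31411833  1.04443457
  1.49757155]
[310.5886268 205.3877968]
```

View pics/wrist1.png

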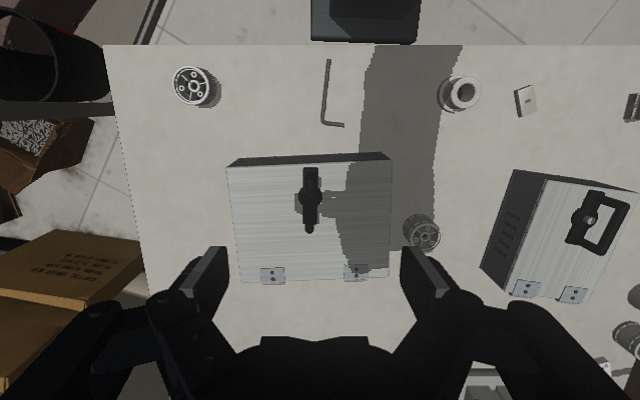

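```bash
python3 - <<'E'
from h import *
im=cv2.imread("pics/wrist1.png");cv2.imwrite("pics/w1c.png",cv2.resize(im[145:295,215:405],None,fx=4,fy=4,interpolation=cv2.INTER_CUBIC))
E
```

```text
(no output)
```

View pics/w1c.png

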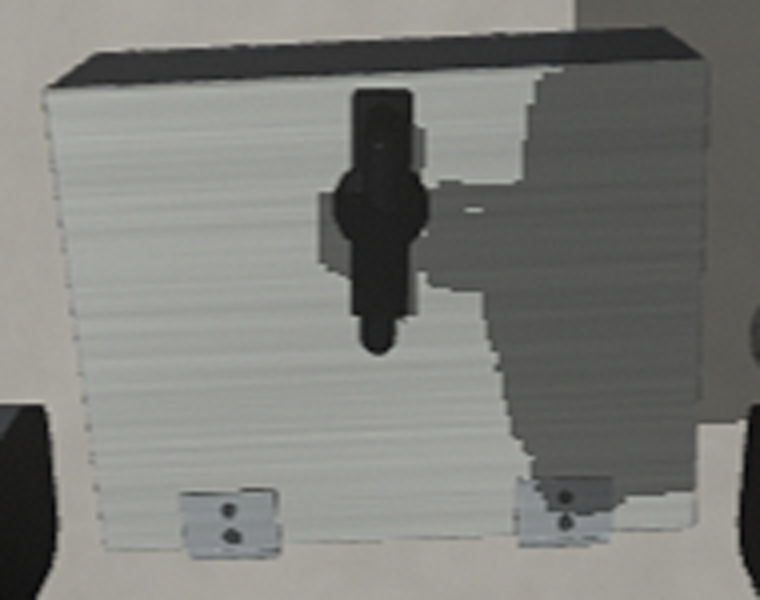

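```bash
python3 - <<'E'
from h import *
import pickle
c=pickle.load(open("w1.pkl","rb"))
q=lambda u,v,z:onz(c,(u+.5)/4-.5+215,(v+.5)/4-.5+145,z)[:2]
P={k:q(*v,.065) for k,v in dict(FR=(45,90),FL=(707,58),RR=(107,551),RL=(697,527)).items()}
print(P)
ctr=sum(P.values())/4
f=(P['RL']+P['RR']-P['FL']-P['FR'])/2; w=(P['FR']+P['RR']-P['FL']-P['RL'])/2
print(np.hypot(*f),np.hypot(*w),np.arctan2(f[1],f[0]),np.arctan2(w[1],w[0])+np.pi/2)
x=f/np.hypot(*f); print(ctr,ctr-.04*x, ctr+.08*x)
print('boss',q(381,207,.073),'plate',q(382,88,.071),q(382,317,.071),'bar ends',q(378,353,.103),q(380,100,.103))
E
```

```text
{'FR': array([ 0.45922564, -0.26080907]), 'FL': array([ 0.44288082, -0.06402003]), 'RR': array([ 0.61755888, -0.24836676]), 'RL': array([ 0.60146906, -0.04976448])}
0.15902201106786698 0.19835970784225607 0.08404282187923315 0.08184850414740663
[ 0.5302836  -0.15574008] [ 0.49042478 -0.15909784] [ 0.61000124 -0.14902457]
boss [ 0.48994838 -0.1592439 ] plate [ 0.45396024 -0.16004881] [ 0.52647904 -0.15787306] bar ends [ 0.52419571 -0.15865873] [ 0.4506868  -0.16025709]
```

```bash
python3 - <<'E'
from workcell import bot
from h import *
s=bot.observe()
print(plan(s,[.4902,-.159,.267],.06,4), (s['position'][2]-.0845)/.05)
E
```

```text
[[[-0.15, -0.04, 0.0], 0.015], [[-0.15, -0.04, 0.0], 0.015], [[-0.15, -0.04, 0.0], 0.015], [[-0.15, -0.04, 0.0], 0.015]] 3.6592693534816867
```

Call:
servo_tool:
  targets:
    - [[-0.15,-0.03,0.2],0.02]
    - [[-0.15,-0.03,0.3],0.02]
    - [[-0.15,-0.03,0.4],0.02]
    - [[-0.15,-0.03,0.4],0]
    - [[0,0,0.4],0]
    - [[0,0,0.4],0]
    - [[0,0,0.4],0]
    - [[0,0,0.4],0]
    - [[0,0,0.3],0]
    - [[0,0,0.25],0]
    - [[0,0,0.2],0]
    - [[0,0,0.0],0]

```text
clock: 6.2
position: [0.4895, -0.1598, 0.0843]
tool_rot: [3.141, -0.001, -3.114]
force: [-0.2, -0.6, -0.0]
grip_width: 0.0857
```

```bash
python3 - <<'E'
from workcell import bot
from h import *
s=bot.observe(); print(s['clock'],s['position'],s['tool_rot'],s['force'])
im=bot.grab_frame("scene"); cv2.imwrite("pics/s2.png",cv2.resize(im[130:290,290:470],None,fx=4,fy=3.7))
im=bot.grab_frame("wrist"); cv2.imwrite("pics/w2.png",im)
E
```

```text
6.2 [ 0.4894674  -0.15977537  0.08433226] [ 3.14132358e+00 -6.38353668e-04 -3.11393727e+00] [-0.23165396 -0.61212153 -0.04601591]
```

View pics/s2.png

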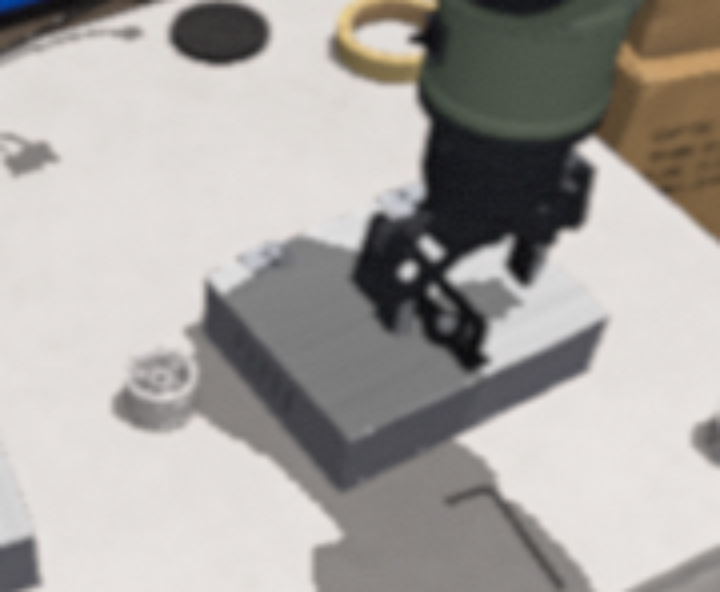

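View pics/w2.png

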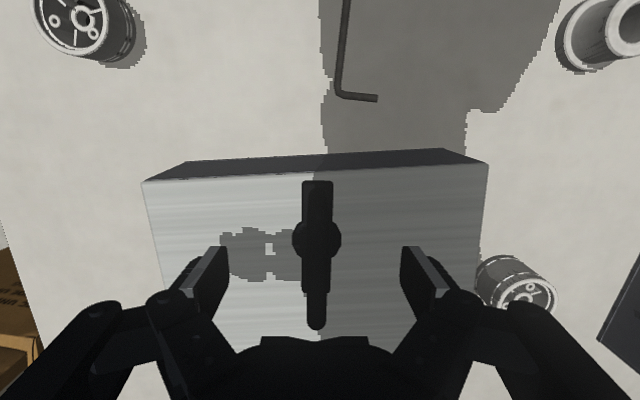

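The bar (about x 317) sits centred between the pads (228–400) in the wrist view. I close the gripper.

Call:
servo_tool:
  targets:
    - [[0,0,0],0]
    - [[0,0,0],0]
    - [[0,0,0],0]
    - [[0,0,0],0]
    - [[0,0,0],0]
    - [[0,0,0],0]
    - [[0,0,0],0]
    - [[0,0,0],0]
  gripper: -1
  newtons: 40

```text
clock: 7.3
position: [0.4897, -0.1588, 0.0849]
tool_rot: [3.14, 0.0, -3.113]
force: [-2.0, 6.8, 5.1]
grip_width: 0.0087
```

Call:
servo_tool:
  targets:
    - [[0,0,0],0.9]
    - [[0,0,0],0.9]
    - [[0,0,0],0.9]
    - [[0,0,0],0.9]
    - [[0,0,0],0.9]
    - [[0,0,0],0.9]
    - [[0,0,0],0.9]
    - [[0,0,0],0.9]
    - [[0,0,0],0.9]
    - [[0,0,0],0.9]

```text
clock: 8.55
position: [0.4902, -0.1577, 0.085]
tool_rot: [3.139, -0.001, 2.383]
force: [0.7, 14.3, 3.8]
grip_width: 0.008
```

Call:
servo_tool:
  targets:
    - [[0.02,0.02,0],0.87]
    - [[0.01,0.02,0],0.87]
    - [[0,0,0],0.87]
    - [[0,0,0],0.87]
    - [[0,0,0],0.87]
    - [[0,0,0],0.87]
    - [[0,0,0],0.87]
    - [[0,0,0],0.87]
    - [[0,0,0],0.87]
    - [[0,0,0],0.87]
    - [[0,0,0],0]
    - [[0,0,0],0]

```text
clock: 10.05
position: [0.4913, -0.1566, 0.0851]
tool_rot: [3.139, -0.001, 1.626]
force: [5.8, 3.9, -2.2]
grip_width: 0.0087
```

```bash
python3 - <<'E'
from workcell import bot
from h import *
s=bot.observe(); print(s['clock'],s['position'],s['tool_rot'],s['force'],s['moment'],s['qpos'])
c=bot.get_calibration("wrist");im=bot.grab_frame("wrist"); cv2.imwrite("pics/w3.png",im)
print(c['pose'])
im=bot.grab_frame("top"); cv2.imwrite("pics/t3.png",cv2.resize(im[170:280,320:450],None,fx=5,fy=5))
E
```

```text
10.05 [ 0.49128372 -0.15658242  0.08505155] [ 3.13925017e+00 -5.44886699e-04  1.62581325e+00] [ 5.80154382  3.94907364 -2.16810849] [ 0.82608826 -1.19506016  0.22408856] [ 0.40785369  0.57735295 -0.28588634  1.99325123  0.27215274  0.60500817
 -0.0039131 ]
[[ 0.99856216 -0.0505851  -0.01774173  0.48638693]
 [ 0.05356229  0.95490382  0.29204412 -0.08274827]
 [ 0.00216857 -0.29257449  0.95624027  0.22786888]
 [ 0.          0.          0.          1.        ]]
```

View pics/w3.png

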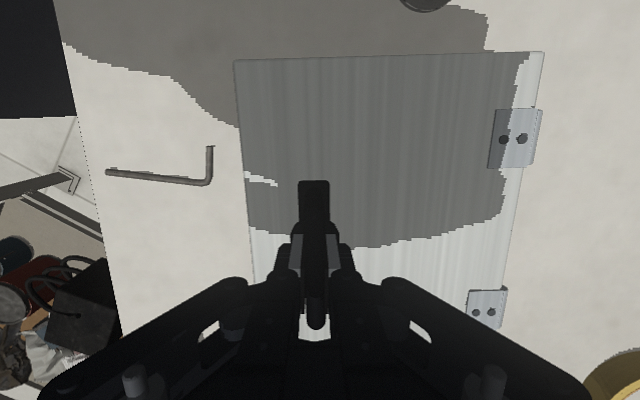

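```bash
python3 - <<'E'
from workcell import bot
from h import *
c=bot.get_calibration("wrist")
a=onz(c,234,60,.065);b=onz(c,253,270,.065);print(a,b,np.arctan2(*(a-b)[1::-1]))
for e in (298,330):
  a=onz(c,e,181,.071);b=onz(c,e+ (-1 if e<300 else -1),220,.071);print(a,np.arctan2(*(a-b)[1::-1]))
im=cv2.imread("pics/w3.png");cv2.imwrite("pics/w3c.png",cv2.resize(im[165:345,250:380],None,fx=4,fy=3.3)[:600])
E
```

```text
[ 0.44491104 -0.06312475  0.065     ] [ 0.45367651 -0.1841497   0.065     ] 1.6430970066067045
[ 0.48005519 -0.12330058  0.071     ] 1.5835590562500255
[ 0.497687  -0.1223649  0.071    ] 1.6154532946874085
```

View pics/w3c.png

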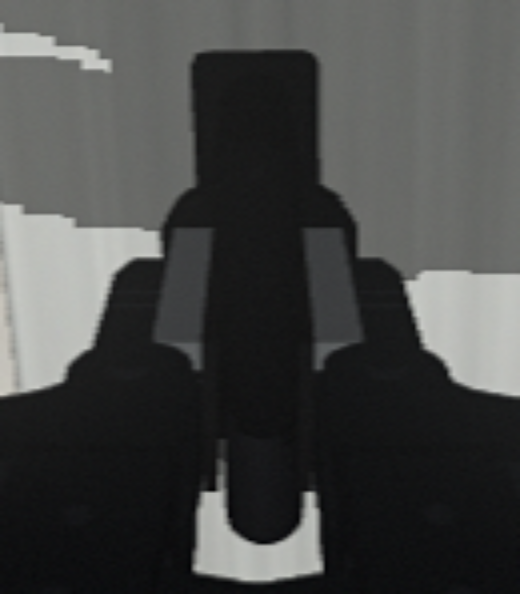

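View pics/t3.png

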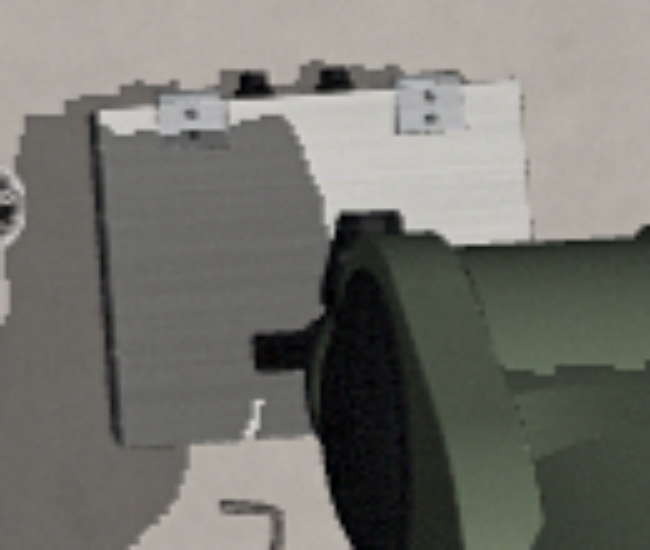

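```bash
python3 - <<'E'
import numpy as np
t=np.radians(np.linspace(0,78,27)); u=120*(1-np.cos(t))+43*np.sin(t); w=120*np.sin(t)+43*np.cos(t)-43
for i,(a,b) in enumerate(zip(np.diff(u)/50,np.diff(w)/50)): print(i,[0,round(a,3),round(-b,3)])
E
```

```text
0 [0, np.float64(0.048), np.float64(-0.124)]
1 [0, np.float64(0.055), np.float64(-0.122)]
2 [0, np.float64(0.061), np.float64(-0.119)]
3 [0, np.float64(0.067), np.float64(-0.115)]
4 [0, np.float64(0.073), np.float64(-0.112)]
5 [0, np.float64(0.079), np.float64(-0.108)]
6 [0, np.float64(0.084), np.float64(-0.103)]
7 [0, np.float64(0.09), np.float64(-0.099)]
8 [0, np.float64(0.095), np.float64(-0.094)]
9 [0, np.float64(0.1), np.float64(-0.089)]
10 [0, np.float64(0.104), np.float64(-0.084)]
11 [0, np.float64(0.108), np.float64(-0.078)]
12 [0, np.float64(0.112), np.float64(-0.072)]
13 [0, np.float64(0.116), np.float64(-0.066)]
14 [0, np.float64(0.119), np.float64(-0.06)]
15 [0, np.float64(0.122), np.float64(-0.054)]
16 [0, np.float64(0.125), np.float64(-0.047)]
17 [0, np.float64(0.127), np.float64(-0.041)]
18 [0, np.float64(0.129), np.float64(-0.034)]
19 [0, np.float64(0.131), np.float64(-0.027)]
20 [0, np.float64(0.132), np.float64(-0.02)]
21 [0, np.float64(0.133), np.float64(-0.013)]
22 [0, np.float64(0.133), np.float64(-0.006)]
23 [0, np.float64(0.133), np.float64(0.0)]
24 [0, np.float64(0.133), np.float64(0.007)]
25 [0, np.float64(0.133), np.float64(0.014)]
```

Call:
servo_tool:
  targets:
    - [[0,0.048,-0.124],-0.2]
    - [[0,0.055,-0.122],-0.1]
    - [[0,0.061,-0.119],0]
    - [[0,0.067,-0.115],0]
    - [[0,0.073,-0.112],0]
    - [[0,0.079,-0.108],0]
    - [[0,0.084,-0.103],0]
    - [[0,0.09,-0.1],0]

```text
clock: 11.15
position: [0.517, -0.1547, 0.1297]
tool_rot: [-3.139, -0.001, 1.651]
force: [-1.9, 5.3, -8.4]
grip_width: 0.0082
```

```bash
python3 - <<'E'
from workcell import bot
from h import *
s=bot.observe(); print(s['clock'],s['position'],s['tool_rot'],s['force'],s['moment'])
im=bot.grab_frame("scene"); cv2.imwrite("pics/s4.png",cv2.resize(im[100:300,290:490],None,fx=3,fy=3))
E
```

```text
11.15 [ 0.51700612 -0.15468209  0.12969499] [-3.13939012e+00 -1.01098463e-03  1.65102376e+00] [-1.9238618   5.27240637 -8.44038016] [ 1.07227584  0.75111264 -0.03678894]
```

View pics/s4.png

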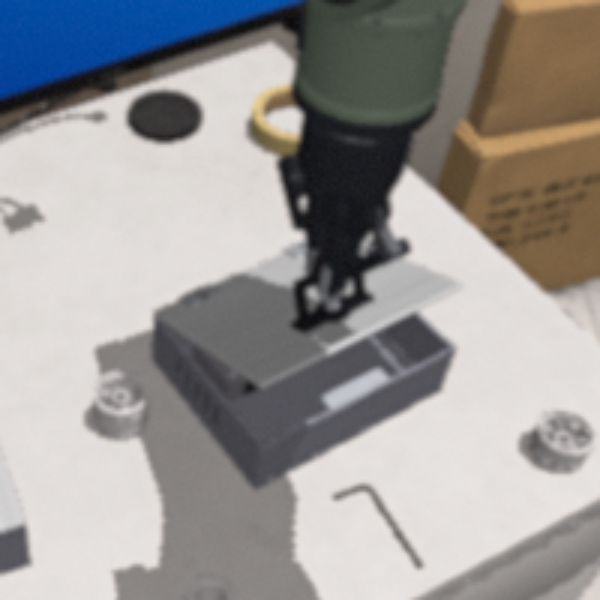

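The panel is lifting and the bar is still held. Forces are small, so I carry on along the arc.

Call:
servo_tool:
  targets:
    - [[0,0.095,-0.094],0]
    - [[0,0.1,-0.089],0]
    - [[0,0.104,-0.084],0]
    - [[0,0.108,-0.078],0]
    - [[0,0.112,-0.072],0]
    - [[0,0.116,-0.066],0]
    - [[0,0.119,-0.06],0]
    - [[0,0.122,-0.054],0]

```text
clock: 12.2
position: [0.5601, -0.1515, 0.1605]
tool_rot: [-3.139, -0.0, 1.651]
force: [-13.8, 5.2, 18.4]
grip_width: 0.0085
```

```bash
python3 - <<'E'
from workcell import bot
from h import *
s=bot.observe(); print(s['clock'],s['position'],s['tool_rot'],s['force'],s['moment'])
im=bot.grab_frame("scene"); cv2.imwrite("pics/s5.png",cv2.resize(im[100:300,290:490],None,fx=3,fy=3))
E
```

```text
12.2 [ 0.56008534 -0.15151392  0.16054468] [-3.13856999e+00 -2.88201593e-04  1.65060656e+00] [-13.84951899   5.19518083  18.37240747] [1.17083247 3.09532034 0.03863337]
```

View pics/s5.png

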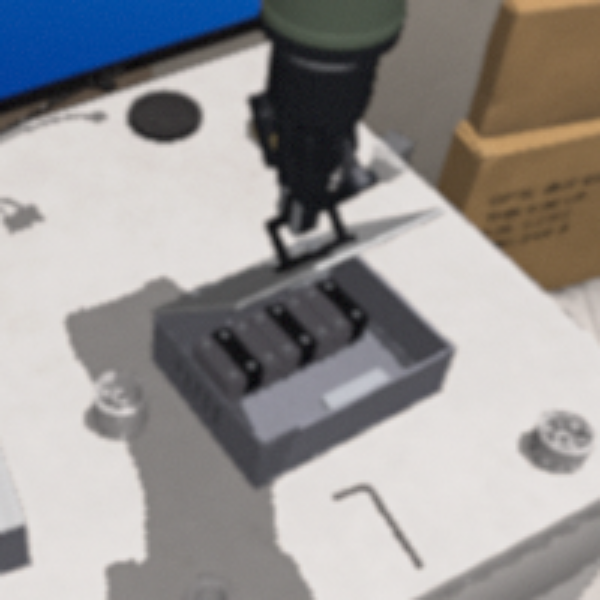

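Call:
servo_tool:
  targets:
    - [[0,0.12,-0.067],0]
    - [[0,0.122,-0.056],0]
    - [[0,0.129,-0.044],0]
    - [[0,0.131,-0.032],0]
    - [[0,0.132,-0.02],0]
    - [[0,0.133,-0.013],0]
    - [[0,0.133,-0.006],0]
    - [[0,0.133,0],0]
    - [[0,0.133,0.005],0]
    - [[0,0.133,0.01],0]
    - [[0,0,0],0]

```text
clock: 13.62
position: [0.6267, -0.1462, 0.1715]
tool_rot: [3.141, -0.0, 1.651]
force: [1.8, 5.2, 3.0]
grip_width: 0.0081
```

```bash
python3 - <<'E'
from workcell import bot
from h import *
s=bot.observe(); print(s['clock'],s['position'],s['tool_rot'],s['force'],s['moment'])
im=bot.grab_frame("scene"); cv2.imwrite("pics/s6.png",cv2.resize(im[100:300,290:490],None,fx=3,fy=3))
im=bot.grab_frame("wrist"); cv2.imwrite("pics/w6.png",im)
E
```

```text
13.625 [ 0.62670393 -0.14616358  0.17147177] [ 3.14084716e+00 -2.76759739e-04  1.65105833e+00] [1.83653321 5.15767982 3.03393971] [ 0.79088863 -0.18450014 -0.09997877]
```

View pics/s6.png

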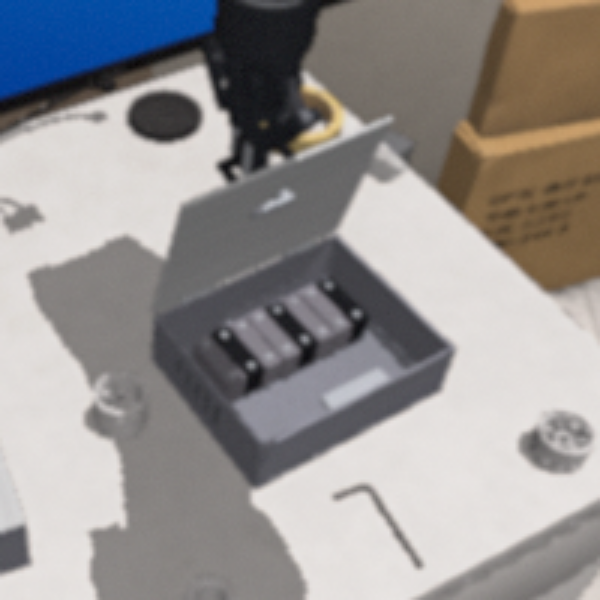

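View pics/w6.png

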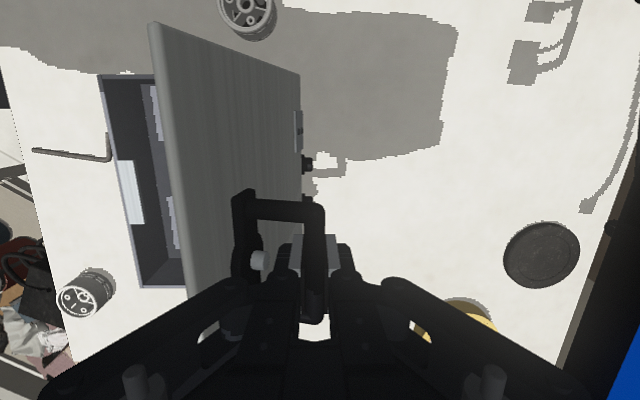

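The panel stands at about 78°, with the bar still between the pads. I open the gripper only part way, because the panel is close behind, and then rise.

Call:
servo_tool:
  targets:
    - [[0,0,0],0]
    - [[0,0,0],0]
    - [[0,0,0],0]
    - [[0,0,0],0]
  gripper: -0.5

```text
clock: 14.22
position: [0.6261, -0.1468, 0.1709]
tool_rot: [-3.141, 0.0, 1.651]
force: [0.6, 0.4, 0.1]
grip_width: 0.0216
```

```bash
python3 - <<'E'
from workcell import bot
from h import *
s=bot.observe(); print(s['clock'],s['position'],s['tool_rot'],s['force'],s['moment'],s['grip_width'])
im=bot.grab_frame("wrist"); cv2.imwrite("pics/w7.png",im)
E
```

```text
14.225 [ 0.62610759 -0.14676092  0.17092762] [-3.14146137e+00  8.57072871e-05  1.65053919e+00] [0.55971918 0.4420775  0.06339814] [-0.02094477  0.03618224  0.03935449] 0.021561552729369216
```

View pics/w7.png

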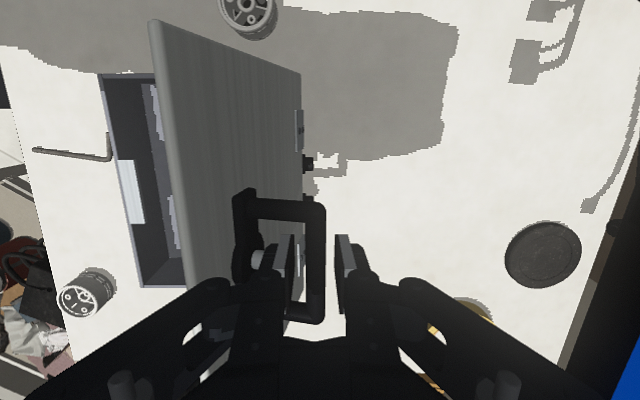

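Call:
servo_tool:
  targets:
    - [[0,0,-0.15],0]
    - [[0,0,-0.25],0]
    - [[0,0,-0.3],0]
    - [[0,0,-0.3],0]
    - [[0,0,-0.3],0]
    - [[0,0,-0.3],0]
    - [[0,0,-0.3],0]
    - [[0,0,-0.3],0]
    - [[0,0,-0.2],0]
    - [[0,0,0],0]
    - [[0,0,0],0]

```text
clock: 15.65
position: [0.626, -0.1466, 0.2904]
tool_rot: [-3.141, -0.0, 1.651]
force: [0.2, -1.3, 0.2]
grip_width: 0.0216
```

```bash
python3 - <<'E'
from workcell import bot
from h import *
s=bot.observe(); print(s['clock'],s['position'],s['force'],s['moment'])
for n in("wrist","scene","top"):
    im=bot.grab_frame(n); cv2.imwrite(f"pics/{n}8.png",im)
E
```

```text
15.65 [ 0.62596302 -0.14658462  0.29041986] [ 0.24581882 -1.27601609  0.23773103] [-0.00989995 -0.02628443  0.04172594]
```

View pics/wrist8.png

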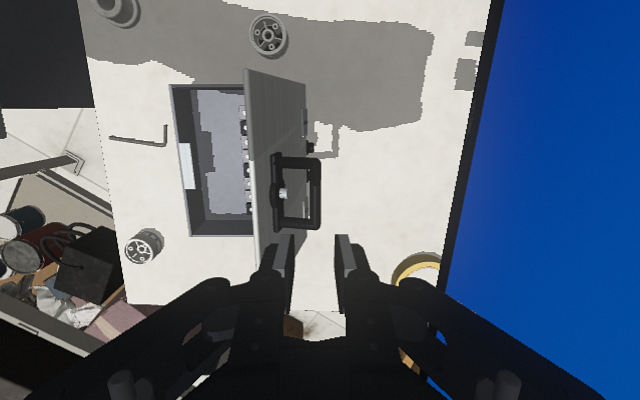

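View pics/scene8.png

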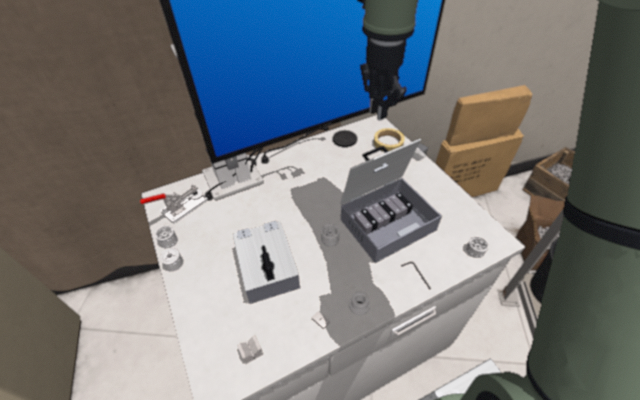

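View pics/top8.png

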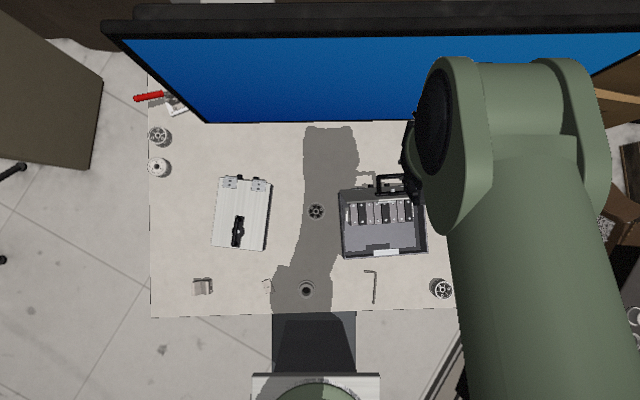

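```bash
python3 - <<'E'
from workcell import bot
from h import *
c=bot.get_calibration("wrist"); im=cv2.imread("pics/wrist8.png")
cv2.imwrite("pics/w8c.png",cv2.resize(im[60:270,225:335],None,fx=4,fy=2.8))
for n,a,b,z in(("edge",(245,70),(258,240),.218),("bar",(316,160),(316,226),.19)):
    A,B=onz(c,*a,z),onz(c,*b,z); print(n,A,B,np.arctan2(*(A-B)[1::-1]))
E
```

```text
edge [ 0.57098806 -0.05400589  0.218     ] [ 0.5826454  -0.18026943  0.218     ] 1.662860848304017
bar [ 0.62458563 -0.11676928  0.19      ] [ 0.62938921 -0.17634094  0.19      ] 1.6512574358869774
```

View pics/w8c.png

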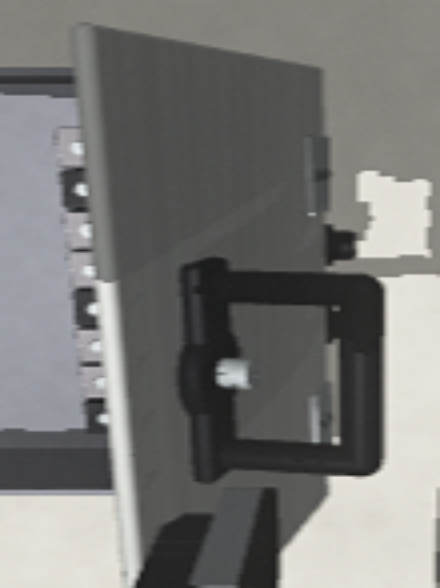

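```bash
python3 -c "
from workcell import bot
print(bot.job_done())"
```

```text
the job is handed in; nothing more can be done
None
```

The wide box is open and handed in at about 15.8 s of the 38 s allowed. I pinched the wide box's handle and turned it clockwise to its stop. I then swung the panel up along its hinge arc, opened the gripper part way and rose 12 cm clear.

**Last checks:**
- **Panel:** it stands at about 78°, and stayed there after I let go.
- **Handle:** the bar is parallel to the panel edge to about 0.01 rad (yaw 1.651 against 1.663), so it is still unlocked.
- **Contact:** forces on the tool are near zero, so the robot is touching nothing. The highest wrist force I read was about 24 N, during the lift.
- **Narrow box:** its handle looks unchanged, and I never went near it.

**Disagreement between measurements:** the cameras differed by about 4 mm on where the wide box was. During the lift the grip ran about 2 mm outside the planned arc, which I corrected on the way up. No check failed.

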